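Bring a glazed fragment before the copy camera

ROBOT

A 6-joint arm with a two-finger parallel gripper is mounted at the origin on the work surface. World frame = base frame: x ahead of the robot, y to its left, z up, the work surface at z = 0. Lengths are in m, angles in rad, forces in N, time in s.
With the tool pointing down it reaches from about 0.3 to 0.875 m from the base axis. Payload 6.4 kg.
Tool frame: the origin (TCP) lies between the finger pads; the fingertips stand 25 mm ahead of it and the grasp point (between the pads) lies 6 mm ahead of it; z points along the fingers, y is the line along which they close (so a half turn about z gives the same grasp; the last joint's range is limited). The gripper opens to 85 mm and grips with 20 to 120 N. Pads are 22 mm wide; open, the fingers measure 114 mm over their backs; the gripper's body (76 mm by 85 mm) begins 54 mm behind the grasp point. The pads swing forward as they close: fully open they stand 13 mm farther back than shut.
Start: joints at [0.964, 0.181, 1.607, -0, 1.354, -0.206], TCP at [0.224, 0.529, 0.256] pointing down, gripper open.
Joint ranges: [-2.99, 2.99], [-0.89, 2.07], [0.3, 2.58], [-1.14, 4.28], [0, 2.63], [-3.12, 3.12]. Speed limits (rad/s): [2.57, 2.57, 3.01, 3.14, 3.14, 3.14].

INTERFACE

Orientations are given as a unit quaternion [w, x, y, z].
In Python, from bench import ctrl gives the robot as it stands.
- The arm moves only by the tool servo_tool, never from a script. Its argument "series" is text: rows parted by semicolons, each of 7 numbers parted by spaces: the gripper command: -1 is fully open, 1 is shut, values between are in proportion, then the shift along the tool's x, y, z in m, then the turn, a rotation vector about the tool's x, y, z in degrees. A call has 1 to 12 rows; each row is the pose to reach, as a shift and turn from the pose commanded when the call began, along the tool's axes at that moment; what a row does not reach only later rows make up. A row lasts 1/12 s, in which the tool goes at most 41.7 mm and 7.16 degrees, less where a joint would pass 70% of its speed; a pose out of reach is approached as far as the arm can. A call with a gripper value outside its range is refused whole. The fingers move at their own pace and stop on an object; the grip force is fixed at half the most. Time passes only in rows, so rows that repeat a pose let the fingers close. It gives the time, the measured TCP pose, the force, the opening and the grip force at its end, in the units of the state.
- ctrl.get_obs(): the state, without advancing time (a new reading comes with each control period).
- ctrl.camera(name): name is "side" or "top" or "wrist"; returns a dict with "img" (480x640x3 uint8, red, green, blue), "z_map" (480x640 float32, m along the optical axis (not along the pixel's ray), 0 where there is no reading), "fovy" (degrees; the focal length in pixels is half the picture's height over the tangent of half this angle, whatever the lens; pixels are square), "cx", "cy" (the principal point, pixels), "extrinsics" (4x4, takes a point from camera to world coordinates); the wrist camera has in their place "T_tool_cam" (4x4, takes a point from camera to tool coordinates, whose origin is the TCP and whose axes are the flange's). Camera axes: x right, y down, z forward; pixel columns grow to the right and rows downward; lengths in m; the calibration is good to about 2 mm. A picture is of the moment at which its call begins: read the wrist's pose just before it.
- ctrl.hand_in(): hands the job in; it is judged then, once.
The state is a dict: "time_s": time; "q": joint angles; "dq": joint speeds; "joint_efforts": joint torques, N m; "eef_pos": TCP position; "eef_rot": TCP orientation; "wrist_force": force on the tool from outside, world axes, zero at the start; "torque": the same for the moment, N m; "opening": opening from 0.0 (shut) to 1.0 (fully open); "grasp_force": force on a finger pad.
Only numpy, scipy, OpenCV 4.12 (cv2) and the standard library are available. Lean on these libraries where they do the work, as an engineer would, in place of code of your own. Each camera call takes 0.05 s, during which the arm holds its last target. There are 200 camera calls.

TASK

Slide the tallest of the four glazed mounts up out of its groove in the leaning rack and stand it, centred and right way up, on the ledge of the easel carriage behind its lip so that it leans on the backboard, while the carriage is still at the loading end. Let go of it, then slide the carriage away from the robot until it clicks into the stop in front of the camera. The glazing is fragile: do not drop or jolt the mount, and leave the other mounts, the camera and everything else on the table as they are.

Things in the scene. Friction and masses are not known exactly. Their poses are not given: they have to be found in the camera images.
- rack: Fixed wooden rack, 175 (x) by 275 mm (y -122..152), at most 120 mm high. Origin on the table, x along the mounts' bottom edges, z up. Four grooves, their bottom seats at y = -69, -23, 23, 69 mm and 26 mm above the table, lean 30 deg: up the groove is (0, sin 30, cos 30). They are 14 mm wide, hold 6 mm of each side edge with 2.5 mm end play, and end 100 mm up from the seat.
- tall_mount: Tallest of four glazed mounts: stiff panel 120 wide (x) x 10 thick (y) x 200 mm high (z), 0.20 to 0.33 kg, dark wood edge frame. Origin: middle of the bottom edge; top edge at z = 200. It stands in any groove: its z points up the groove, its y is the underside's normal (to rack +y and down). Neighbours' tops, 40 mm off along y, end at its z = 163 or lower.
- short_mount_a: Shorter glazed mount, same make and axes as tall_mount, 120 wide x 10 thick x 140 mm high, in another groove of the rack. Origin at the middle of its bottom edge. Leave it in its groove.
- short_mount_b: Shorter glazed mount, same make and axes as tall_mount, 120 wide x 10 thick x 132 mm high, in another groove of the rack. Origin at the middle of its bottom edge. Leave it in its groove.
- short_mount_c: Shorter glazed mount, same make and axes as tall_mount, 120 wide x 10 thick x 125 mm high, in another groove of the rack. Origin at the middle of its bottom edge. Leave it in its groove.
- stand: Fixed base of the copy stand: grey board, x -110..280, y -90..100 mm, with two shafts along x and end blocks 48 mm high. A flat bar leads at x = 130 to the camera column at y = -440 (32 mm square, 516 mm high). Origin on the table under the middle of the easel ledge when the carriage reads 0; x is the way the carriage slides as its joint grows (away from the robot).
- carriage (a joint): Travel in m of the easel carriage along the stand's x: 0 at the near end stop, 0.17 at the far one. It moves with 1 to 3 N and stays where left, but a sprung ball clicks into a notch at 0.020 (loading stop) and 0.130 (camera stop): within about 4 mm it draws the carriage in; leaving a notch takes 6 to 10 N. Starts between 0 and 0.06, not always in the notch.
- easel: Easel on the carriage, leaning 30 deg: ledge 130 mm long, backboard 110 x 115 mm high, lip 12 mm high. Origin on the ledge, 67 mm above the table, where the origin of a centred mount comes. x along the ledge (stand x), z up the backboard, y into it. Backboard face at y = +5, inner face of the lip at y = -13 mm. So a mount's foot has 8 mm of play in the channel.
- knob (a point): Centre of the top of the carriage's upright black knob, 108 mm above the table: 22 mm in diameter, 40 mm high on a 12 mm stem, on the 150 x 155 mm carriage plate (its top 56 mm above the table), 55 mm in front (stand -y) of the easel's origin. Moves with the carriage; open above.
- stop_line (a point): Black index line on the front edge of the base board that marks the camera stop: at joint 0.130 the steel pointer on the carriage's front edge, in line with the knob and the middle of the easel, stands at it. The line 110 mm nearer the robot marks the loading stop.
- camera: Copy camera on the stand's column. Origin at the centre of the lens front, at stand (130, -243, 323) mm; its y looks 30 deg down at the easel's camera stop, 338 mm from the mount. The lens (72 mm thick) runs back from y = 0 to -75, the body (130 x 55 x 95 mm) to -130; a light bar 240 mm long (along x) lies at y = -102, z = 85 mm. Do not touch.
- small_book: Small brown book lying flat, 120 x 62 x 34 mm high, on the table beyond the rack. Origin under its middle, x along its length. Leave alone.
- paste_jar: Paste jar, 68 mm in diameter, 85 mm high, right of the stand's near end. Origin under its middle. Leave alone.
- brush_pot: White pot 80 mm in diameter, 100 mm high, with three brushes standing in it, up to 165 mm high in all, between rack and stand, in the way of the carried mount. Origin under its middle. Leave alone.
- press_weight: Round iron weight 68 mm in diameter, 74 mm high, beyond the rack. Origin under its middle. Leave alone.
- hammer: Hammer lying on the table, 240 mm long along its x, left of the rack. Leave alone.
- thread_reel: Wooden thread reel standing upright, 72 mm in diameter, 80 mm high, on the right near the robot. Origin under its middle. Leave alone.

How it is judged:
By the outcome, as a careful person would: the job done as asked, in the order asked, and still so for the second after the job is handed in, with the robot touching nothing.
It also fails if it takes over 72 s, if anything falls off the work surface, if the arm or the gripper's body presses on something with over 40 N, if the wrist force passes 120 N, or if a joint passes its speed limit or range.

## Working session

There is one attempt and no reset: what is moved stays moved. The work goes in short steps, Python scripts to look and compute and a tool call to move; the robot and the scene stay as the last step left them, time stands still between calls to the robot, and variables do not carry over. Pictures are saved under pics/ and viewed, at most 14 in all, crops included, and the job is handed in when it is done.

Besides the shell and the picture viewer there is one more tool, called after "Call:" as name(argument=value, ...) on one line, values as JSON. servo_tool: Moves the arm, as the interface text tells. Its arguments: {"type":"object","properties":{"series":{"type":"string"}},"required":["series"]}

```bash
mkdir -p pics; cat > h.py <<'E'
import numpy as np, cv2, pickle
from scipy.spatial.transform import Rotation as R
def snap(name,fn):
    from bench import ctrl
    o=ctrl.get_obs(); c=ctrl.camera(name); c['obs']=o
    if name=='wrist':
        T=np.eye(4); w,x,y,z=o['eef_rot']; T[:3,:3]=R.from_quat([x,y,z,w]).as_matrix(); T[:3,3]=o['eef_pos']
        c['extrinsics']=T@np.array(c['T_tool_cam'])
    cv2.imwrite(f'pics/{fn}.png',c['img'][:,:,::-1]); pickle.dump(c,open(f'pics/{fn}.pkl','wb')); return c
def load(fn): return pickle.load(open(f'pics/{fn}.pkl','rb'))
def cloud(c):
    f=240/np.tan(np.radians(c['fovy'])/2); z=c['z_map']; v,u=np.mgrid[:480,:640]
    P=np.stack([(u-c['cx'])*z/f,(v-c['cy'])*z/f,z],-1); E=np.array(c['extrinsics'])
    W=P@E[:3,:3].T+E[:3,3]; W[z==0]=np.nan; return W
def proj(c,p):
    f=240/np.tan(np.radians(c['fovy'])/2); E=np.linalg.inv(np.array(c['extrinsics'])); q=E[:3,:3]@np.array(p)+E[:3,3]
    return q[:2]/q[2]*f+[c['cx'],c['cy']]
E
python3 - <<'E'
from h import *
for n in('side','top'):
    c=snap(n,n+'0'); print(n,np.array(c['extrinsics']).round(3).tolist(),c['fovy'],c['cx'],c['cy'])
print(c['obs'])
E
```

```text
side [[-0.946, -0.156, 0.283, 0.129], [-0.323, 0.493, -0.808, 1.222], [-0.014, -0.856, -0.517, 0.99], [0.0, 0.0, 0.0, 1.0]] 47.78103076240018 313.1497262708545 243.4634998452818
top [[0.017, -0.995, 0.102, 0.373], [-1.0, -0.017, -0.002, -0.009], [0.004, -0.101, -0.995, 1.961], [0.0, 0.0, 0.0, 1.0]] 42.701102638585894 312.72833132753357 239.6811586594447
{'time_s': 0.05, 'q': array([ 9.63702664e-01,  1.81521851e-01,  1.60797700e+00, -1.59270869e-05,
        1.35380750e+00, -2.06287367e-01]), 'dq': array([ 1.71190766e-04,  8.86176311e-05,  4.18562441e-04, -1.11509994e-03,
       -6.32208734e-04, -2.98660090e-05]), 'joint_efforts': array([-2.94224283e-04, -4.46251917e+01, -3.52580452e+01, -4.31832077e-04,
        4.30641667e-03,  4.68815855e-06]), 'eef_pos': array([0.22403444, 0.52902035, 0.25540989]), 'eef_rot': array([-3.31803963e-04,  1.99062666e-01,  9.79986388e-01, -7.90035024e-04]), 'wrist_force': array([0.11382811, 0.99452683, 0.68842632]), 'torque': array([ 0.03341473, -0.01303547,  0.00940207]), 'grasp_force': 0.0, 'opening': 1.0004950309563476}
```

View pics/top0.png

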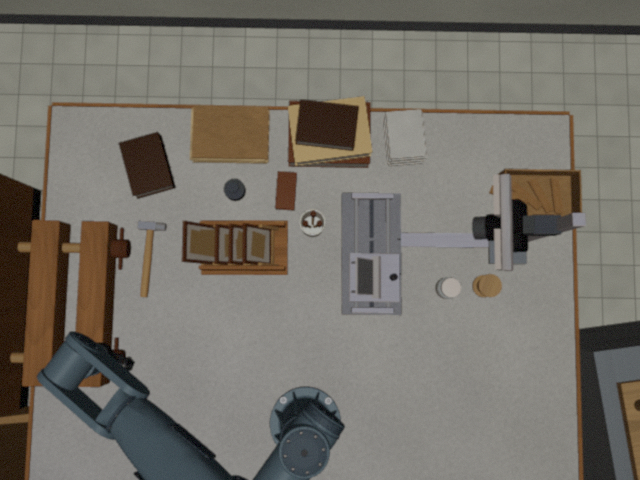

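View pics/side0.png

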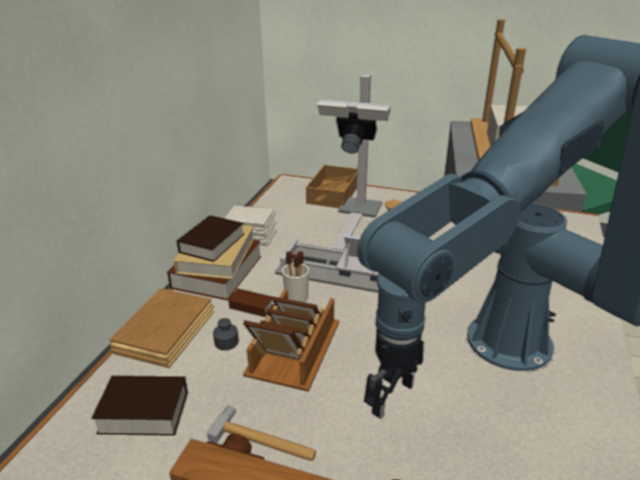

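Top view: the rack is at px (180–288, 220–275), with the tall mount leftmost (183–216, 222–264). The stand is at (342–402, 192–316), with the knob at (393, 277), and the brush pot is at (312, 222). The side view confirms the leaning mounts. Next I'll enlarge both areas.

```bash
python3 - <<'E'
from h import *
c=load('top0'); W=cloud(c)
a=cv2.resize(c['img'][210:285,170:295],None,fx=6,fy=4*1.5,interpolation=cv2.INTER_CUBIC)
b=cv2.resize(c['img'][185:325,330:415],None,fx=4,fy=4,interpolation=cv2.INTER_CUBIC)
a=cv2.resize(c['img'][210:285,170:295],None,fx=3.4,fy=3.4,interpolation=cv2.INTER_CUBIC)
o=np.zeros((560,425+340+10,3),np.uint8); o[:a.shape[0],:a.shape[1]]=a; o[:560,435:435+340]=b
s=load('side0')['img'][275:390,240:345]; s=cv2.resize(s,None,fx=2.6,fy=2.6,interpolation=cv2.INTER_CUBIC); o[258:258+s.shape[0],:s.shape[1]]=s
cv2.imwrite('pics/z0.png',o[:,:,::-1])
for n,(u,v) in dict(jar=(449,287),reel=(487,286),pot=(312,222),knob=(393,277),weight=(234,189),rackTL=(202,223),rackTR=(287,222),rackBR=(287,273),rackBL=(203,273),tallTL=(184,223),tallBL=(184,262),tallTR=(213,224),standTL=(343,194),standTR=(399,194),standBR=(401,314),standBL=(343,314)).items():
    print(n,np.nanmedian(W[v-1:v+2,u-1:u+2].reshape(-1,3),0).round(3))
E
```

```text
jar [ 0.427 -0.432  0.085]
reel [ 0.432 -0.548  0.084]
pot [ 0.626 -0.011  0.037]
knob [ 0.454 -0.258  0.106]
weight [0.721 0.234 0.072]
rackTL [0.604 0.321 0.126]
rackTR [0.629 0.069 0.011]
rackBR [0.465 0.066 0.004]
rackBL [0.46  0.333 0.01 ]
tallTL [0.595 0.359 0.2  ]
tallBL [0.491 0.393 0.007]
tallTR [0.607 0.292 0.095]
standTL [ 0.722 -0.109  0.011]
standTR [ 0.725 -0.289  0.013]
standBR [ 0.341 -0.299 -0.004]
standBL [ 0.338 -0.113  0.01 ]
```

View pics/z0.png

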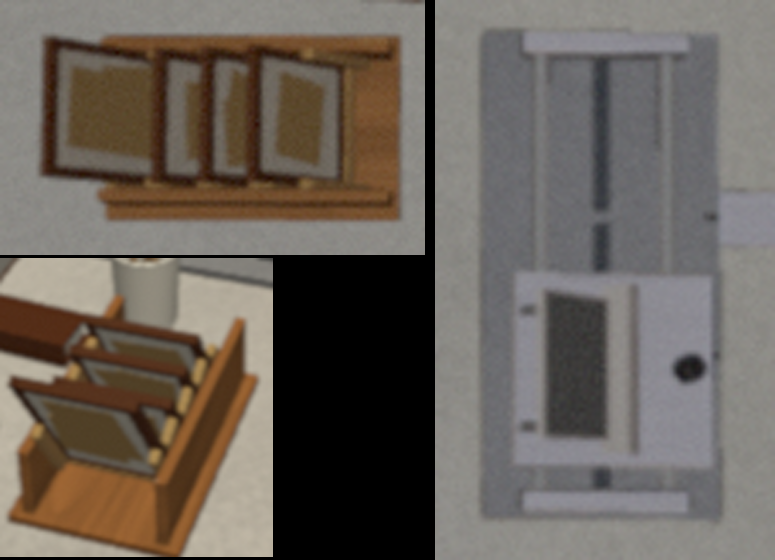

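```bash
cat >> h.py <<'E'
def Rx(yaw): # mount-aligned tool orientation, world, for a rack/stand yaw
    return R.from_euler('z',yaw).as_matrix()@np.array([[-1,0,0],[0,.75**.5,-.5],[0,-.5,-.75**.5]]).T.T
def delta(o,p,Rt):
    w,x,y,z=o['eef_rot']; R0=R.from_quat([x,y,z,w]).as_matrix()
    return (R0.T@(np.array(p)-o['eef_pos'])).round(4), np.degrees(R.from_matrix(R0.T@Rt).as_rotvec()).round(2)
E
python3 - <<'E'
from h import *
c=load('top0'); W=cloud(c); X,Y,Z=W[...,0],W[...,1],W[...,2]
m=(Z>.18)&(Z<.215)&(X>.4)&(X<.7)&(Y>.28)&(Y<.42)
P=W[m]; print(len(P),P.min(0),P.max(0),P.mean(0)); 
d=np.polyfit(P[:,0],P[:,1],1); print('top edge yaw',np.degrees(np.arctan(-d[0])) )
# tall face plane
m=(Z>.06)&(Z<.19)&(X>.49)&(X<.58)&(Y>.30)&(Y<.40); P=W[m]; P0=P.mean(0); n=np.linalg.svd(P-P0)[2][2]; print('face',P0.round(3),n.round(3))
# short mounts tops etc
for a,b in((.29,.33),(.24,.29),(.19,.24),(.1,.19)):
    m=(X>.47)&(X<.6)&(Y>a)&(Y<b); print(a,b,np.nanmax(Z[m]),W[m][np.nanargmax(Z[m])].round(3))
# easel
m=(Z>.05)&(Z<.19)&(X>.3)&(X<.7)&(Y>-.3)&(Y<-.1); P=W[m]; print('carr',np.percentile(P,[1,99],axis=0).round(3))
k=(Z>.095)&(Z<.12)&(X>.42)&(X<.49)&(Y>-.28)&(Y<-.235); print('knob',W[k].mean(0).round(3),k.sum())
cc=snap('wrist','w0'); print(np.array(cc['T_tool_cam']).round(3).tolist(),cc['fovy'],cc['cx'],cc['cy'])
for yaw in(0,-.02):
    Rt=Rx(yaw); print(Rt.round(3).tolist()); print(delta(cc['obs'],np.array([.533,.357,.199])-Rt[:,2]*.09,Rt))
E
```

```text
320 [0.48358881 0.33930125 0.18009956] [0.60469574 0.36841846 0.21080141] [0.54548728 0.35426716 0.19320542]
top edge yaw -1.0370407012851328
face [0.535 0.326 0.145] [ 0.013 -0.87   0.493]
0.29 0.33 0.15915200464563695 [0.538 0.33  0.159]
0.24 0.29 0.14493829928645252 [0.49  0.272 0.145]
0.19 0.24 0.1569079879543529 [0.535 0.192 0.157]
0.1 0.19 0.15688379967988797 [0.52  0.188 0.157]
carr [[ 0.351 -0.28   0.05 ]
 [ 0.529 -0.128  0.164]]
knob [ 0.456 -0.259  0.106] 45
[[-0.001, -0.963, -0.269, 0.067], [1.0, -0.0, -0.0, -0.001], [0.0, -0.269, 0.963, -0.117], [0.0, 0.0, 0.0, 1.0]] 70.44787786077728 320.73426388486985 239.68427358053637
[[-1.0, 0.0, 0.0], [0.0, 0.866, -0.5], [0.0, -0.5, -0.866]]
(array([-0.334 ,  0.0035, -0.0216]), array([ 29.51,  -6.05, -22.42]))
[[-1.0, 0.017, -0.01], [0.02, 0.866, -0.5], [0.0, -0.5, -0.866]]
(array([-0.3349,  0.0039, -0.0216]), array([ 29.55,  -5.75, -21.31]))
```

```bash
python3 - <<'E'
from h import *
o=load('w0')['obs']; Rt=Rx(.0166); print(delta(o,np.array([.544,.363,.199])-Rt[:,2]*.11,Rt))
E
```

```text
(array([-0.3371,  0.0221, -0.0389]), array([ 29.48,  -6.3 , -23.35]))
```

Call:
servo_tool(series="-1 -0.010 0 -0.010 1 0 -1; -1 -0.040 0.001 -0.030 3 -1 -3; -1 -0.075 0.003 -0.039 6 -1.4 -5; -1 -0.110 0.006 -0.039 10 -2 -8; -1 -0.145 0.009 -0.039 13 -3 -11; -1 -0.180 0.012 -0.039 16 -4 -14; -1 -0.215 0.015 -0.039 20 -5 -17; -1 -0.250 0.018 -0.039 24 -5.5 -20; -1 -0.285 0.020 -0.039 27 -6 -22; -1 -0.315 0.022 -0.039 29.5 -6.3 -23.4; -1 -0.337 0.022 -0.039 29.5 -6.3 -23.4; -1 -0.337 0.022 -0.039 29.5 -6.3 -23.4")

```text
time_s: 1.15
eef_pos: [0.5468, 0.4156, 0.293]
eef_rot: [0.002, -0.007, 0.966, -0.26]
wrist_force: [0.0, -0.3, -0.4]
opening: 1.0
grasp_force: 0.0
```

```bash
python3 - <<'E'
from h import *
c=snap('wrist','w1'); o=c['obs']; print(o['eef_pos'],delta(o,[.544,.363,.199],Rx(.0166)),o['q'].round(2))
W=cloud(c)
Rt=Rx(.0166); 
L=(W-np.array([.544,.363,.199]))@Rt   # tool axes relative top-centre
m=(abs(L[...,1])<.012)&(abs(L[...,0])<.09)&(L[...,2]>-.02)&(L[...,2]<.03)
print(m.sum(),np.percentile(L[m],[1,50,99],axis=0).round(4))
E
```

```text
[0.54679262 0.41555077 0.29304415] (array([0.0035, 0.0017, 0.1077]), array([-0.09, -0.09, -0.15])) [ 0.65  0.65  0.98 -0.43  1.82 -0.98]
2412 [[-0.0565 -0.0084  0.0016]
 [ 0.0086 -0.0034  0.0031]
 [ 0.0613  0.0015  0.0046]]
```

View pics/w1.png

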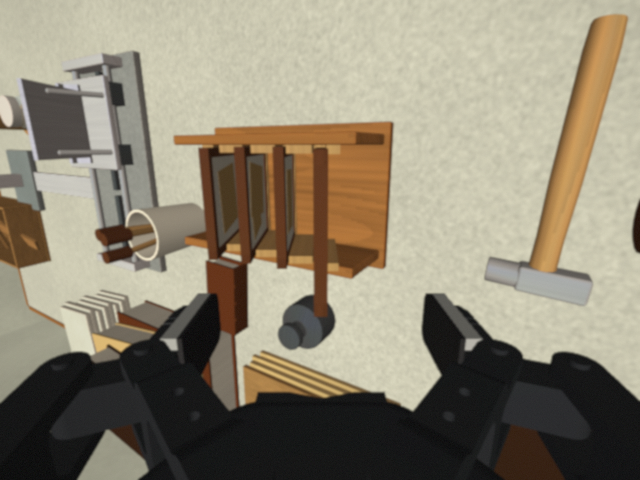

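Wrist view: the tall mount's top edge runs from (320, 148) to (320, 318), centred between the fingers and parallel to the pads. I'll close partway, descend, and check before gripping.

Call:
servo_tool(series="0.1 0.006 -0.002 0.010 0 0 0; 0.1 0.006 -0.002 0.03 0 0 0; 0.1 0.006 -0.002 0.045 0 0 0; 0.1 0.006 -0.002 0.055 0 0 0; 0.1 0.006 -0.002 0.06 0 0 0; 0.1 0.006 -0.002 0.06 0 0 0")

```text
time_s: 1.7
eef_pos: [0.5369, 0.3862, 0.2434]
eef_rot: [0.002, -0.009, 0.966, -0.259]
wrist_force: [-0.1, -0.4, 0.6]
opening: 0.452
grasp_force: 0.0
```

```bash
python3 - <<'E'
from h import *
c=snap('wrist','w2'); o=c['obs']; print(o['eef_pos'],o['opening'])
W=cloud(c); w,x,y,z=o['eef_rot']; Rc=R.from_quat([x,y,z,w]).as_matrix()
L=(W-o['eef_pos'])@Rc
m=(abs(L[...,1])<.012)&(abs(L[...,0])<.08)&(L[...,2]>.035)&(L[...,2]<.065)
P=L[m];print(len(P),np.percentile(P,[1,50,99],axis=0).round(4))
for a in(-.05,-.02,.01,.04):
    q=P[abs(P[:,0]-a)<.012]; print(a,np.percentile(q[:,1],[2,98]).round(4),np.median(q[:,2]).round(4))
E
```

```text
[0.53694746 0.38617844 0.243383  ] 0.45212440218878275
3892 [[-0.0629 -0.0062  0.0518]
 [ 0.0043 -0.0015  0.0532]
 [ 0.0551  0.0036  0.0549]]
-0.05 [-0.0062  0.0031] 0.0532
-0.02 [-0.006   0.0035] 0.0532
0.01 [-0.0062  0.0033] 0.0531
0.04 [-0.006   0.0036] 0.0531
```

Call:
servo_tool(series="0.1 -0.004 -0.0013 0.010 0 0 0; 0.1 -0.004 -0.0013 0.025 0 0 0; 0.1 -0.004 -0.0013 0.04 0 0 0; 0.1 -0.004 -0.0013 0.052 0 0 0; 0.1 -0.004 -0.0013 0.060 0 0 0; 0.1 -0.004 -0.0013 0.061 0 0 0; 0.1 -0.004 -0.0013 0.061 0 0 0")

```text
time_s: 2.33
eef_pos: [0.5424, 0.3547, 0.1919]
eef_rot: [0.002, -0.008, 0.966, -0.259]
wrist_force: [0.0, 0.3, 0.8]
opening: 0.45
grasp_force: 0.0
```

Call:
servo_tool(series="0.4 0 0 0 0 0 0; 0.6 0 0 0 0 0 0; 0.7 0 0 0 0 0 0; 0.8 0 0 0 0 0 0; 1 0 0 0 0 0 0; 1 0 0 0 0 0 0; 1 0 0 0 0 0 0; 1 0 0 0 0 0 0")

```text
time_s: 3.0
eef_pos: [0.5427, 0.3556, 0.1929]
eef_rot: [0.003, -0.008, 0.966, -0.258]
wrist_force: [-0.2, 4.9, 5.1]
opening: 0.108
grasp_force: 59.3
```

Call:
servo_tool(series="1 0 0 -0.002 0 0 0; 1 0 0 -0.006 0 0 0; 1 0 0 -0.012 0 0 0; 1 0 0 -0.020 0 0 0; 1 0 0 -0.029 0 0 0; 1 0 0 -0.038 0 0 0; 1 0 0 -0.047 0 0 0; 1 0 0 -0.056 0 0 0; 1 0 0 -0.065 0 0 0; 1 0 0 -0.073 0 0 0; 1 0 0 -0.078 0 0 0; 1 0 0 -0.08 0 0 0")

```text
time_s: 4.0
eef_pos: [0.5418, 0.3956, 0.2626]
eef_rot: [0.003, -0.008, 0.966, -0.258]
wrist_force: [-0.4, 0.4, -3.0]
opening: 0.104
grasp_force: 58.4
```

Call:
servo_tool(series="1 0 0 -0.002 0 0 0; 1 0 0 -0.006 0 0 0; 1 0 0 -0.012 0 0 0; 1 0 0 -0.020 0 0 0; 1 0 0 -0.030 0 0 0; 1 0 0 -0.042 0 0 0; 1 0 0 -0.054 0 0 0; 1 0 0 -0.068 0 0 0; 1 0 0 -0.082 0 0 0; 1 0 0 -0.095 0 0 0; 1 0 0 -0.105 0 0 0; 1 0 0 -0.11 0 0 0")

```text
time_s: 5.0
eef_pos: [0.5406, 0.451, 0.3592]
eef_rot: [0.004, -0.008, 0.966, -0.257]
wrist_force: [0.5, 0.2, -2.1]
opening: 0.111
grasp_force: 58.4
```

```bash
python3 - <<'E'
from h import *
c=snap('wrist','w3'); o=c['obs']; print(o['eef_pos'],o['opening'],o['wrist_force'],o['grasp_force'],o['q'].round(2))
W=cloud(c); X,Y,Z=W[...,0],W[...,1],W[...,2]
m=(X>.3)&(X<.75)&(Y>-.32)&(Y<-.05)&(Z>.02)&(Z<.2)
print(m.sum(),np.percentile(W[m],[1,99],axis=0).round(3))
w,x,y,z=o['eef_rot']; L=(W-o['eef_pos'])@R.from_quat([x,y,z,w]).as_matrix()
m=(abs(L[...,1])<.008)&(abs(L[...,0])<.08)&(L[...,2]>-.02)&(L[...,2]<.01); print(np.percentile(L[m],[1,50,99],axis=0).round(4))
snap('top','top1')
E
```

```text
[0.54064099 0.45095068 0.35917771] 0.11084545740183006 [ 0.50098121  0.24531947 -2.1237532 ] 58.38804066181183 [ 0.69  0.68  0.81 -0.44  1.96 -1.  ]
8376 [[ 0.346 -0.259  0.022]
 [ 0.714 -0.13   0.163]]
[[-0.0248 -0.0076 -0.0193]
 [ 0.0159 -0.001  -0.006 ]
 [ 0.0604  0.0072  0.0054]]
```

View pics/w3.png

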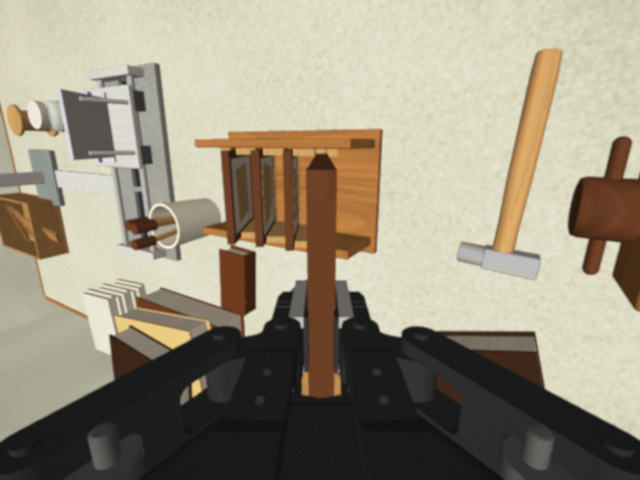

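The mount is held upright in the fingers and clear of the rack; the neighbours, seen at (235, 195), (262, 195) and (290, 195), are still seated. Next I'll fit the easel pose from the stored top cloud.

```bash
python3 - <<'E'
from h import *
c=load('top0'); W=cloud(c); X,Y,Z=W[...,0],W[...,1],W[...,2]
# base board edges
m=((Z>.003)&(Z<.07)&(X>.33)&(X<.74)&(Y>-.32)&(Y<-.08)).astype(np.uint8)
print(cv2.minAreaRect(np.argwhere(m)[:,::-1].astype(np.float32)))
img=c['img']
# backboard: dark region pixels
g=img.sum(2); mm=np.zeros((480,640),bool); mm[258:294,358:380]=1
d=mm&(Z>.075)&(Z<.16); P=W[d]; p0=np.median(P,0)
for _ in range(4):
    p0=P.mean(0); n=np.linalg.svd(P-p0)[2][2]; n*=np.sign(n[2]); r=(P-p0)@n; P=P[abs(r)<max(.003,2*r.std())]
print('backboard',p0.round(4),n.round(3),len(P),r.std(),'yaw',np.degrees(np.arctan2(n[0],-n[1])), P.min(0).round(3),P.max(0).round(3))
# where centre-plane(5mm in front) meets height .067
yaw=np.arctan2(n[0],-n[1])
q=p0+n*.005; s=(q[2]-.067)/.866; print('line pt at z=.067',(q-s*R.from_euler('z',yaw).apply([0,.5,.866])).round(4))
k=np.array([.456,-.259,.108]); 
for yw in (.0,.01,.02): print(yw,(k+R.from_euler('z',yw).apply([0,.055,-.041])).round(4))
# front edge line marks
for n_,(u,v) in dict(pointer=(400,274),stop=(398,239)).items(): print(n_,W[v-1:v+2,u-2:u+3].reshape(-1,3).round(3)[::4].tolist())
E
```

```text
((371.0747375488281, 253.0958709716797), (75.6648178100586, 127.6733169555664), 0.7252242565155029)
backboard [ 0.4561 -0.1726  0.116 ] [ 0.017 -0.845  0.534] 482 0.003661371903232211 yaw 1.1343809583918025 [ 0.403 -0.207  0.075] [ 0.51  -0.148  0.16 ]
line pt at z=.067 [ 0.4568 -0.2067  0.067 ]
0.0 [ 0.456 -0.204  0.067]
0.01 [ 0.4555 -0.204   0.067 ]
0.02 [ 0.4549 -0.204   0.067 ]
pointer [[0.469, -0.281, 0.047], [0.471, -0.301, -0.001], [0.468, -0.298, -0.004], [0.465, -0.293, 0.009]]
stop [[0.583, -0.28, 0.007], [0.584, -0.294, 0.001], [0.579, -0.289, 0.016], [0.575, -0.285, 0.016]]
```

```bash
cat >> h.py <<'E'
def mpose(O,yaw,up,back=0): # TCP for the mount origin at easel O, 'up' along easel z, 'back' along easel y
    Rt=Rx(yaw); return np.array(O)-Rt[:,2]*(.193+up)-Rt[:,0]*.0004+Rt[:,1]*back, Rt
E
python3 - <<'E'
from h import *
from bench import ctrl
o=ctrl.get_obs()
p,Rt=mpose([.456,-.205,.067],.018,.09); print(p,delta(o,p,Rt)); p[2]+=.1; print(p,delta(o,p,Rt))
E
```

```text
[ 0.45385307 -0.06351572  0.31208519] (array([ 0.0962, -0.4216,  0.2949]), array([ 0.14,  0.13, -0.07]))
[ 0.45385307 -0.06351572  0.41208519] (array([ 0.096 , -0.4714,  0.2082]), array([ 0.14,  0.13, -0.07]))
```

Call:
servo_tool(series="1 0.001 -0.004 -0.001 0 0 0; 1 0.003 -0.012 0 0 0 0; 1 0.006 -0.026 0.003 0 0 0; 1 0.010 -0.044 0.009 0 0 0; 1 0.014 -0.064 0.018 0 0 0; 1 0.018 -0.084 0.028 0 0 0; 1 0.022 -0.104 0.038 0 0 0; 1 0.026 -0.124 0.048 0 0 0; 1 0.030 -0.144 0.058 0 0 0; 1 0.034 -0.164 0.068 0 0 0; 1 0.038 -0.184 0.077 0 0 0; 1 0.042 -0.204 0.086 0 0 0")

```text
time_s: 6.1
eef_pos: [0.5014, 0.2273, 0.3839]
eef_rot: [0.002, -0.008, 0.966, -0.259]
wrist_force: [0.8, 0.4, -1.6]
opening: 0.106
grasp_force: 58.5
```

Call:
servo_tool(series="1 0.004 -0.020 0.009 0 0 0; 1 0.008 -0.040 0.018 0 0 0; 1 0.012 -0.060 0.027 0 0 0; 1 0.016 -0.080 0.036 0 0 0; 1 0.020 -0.100 0.046 0 0 0; 1 0.024 -0.120 0.055 0 0 0; 1 0.028 -0.140 0.064 0 0 0; 1 0.032 -0.160 0.073 0 0 0; 1 0.036 -0.180 0.082 0 0 0; 1 0.040 -0.200 0.091 0 0 0; 1 0.044 -0.220 0.100 0 0 0; 1 0.048 -0.240 0.109 0 0 0")

```text
time_s: 7.1
eef_pos: [0.4574, -0.0353, 0.4091]
eef_rot: [0.002, -0.008, 0.966, -0.258]
wrist_force: [0.7, -0.9, -2.5]
opening: 0.108
grasp_force: 58.5
```

Call:
servo_tool(series="1 0.003 -0.013 0.006 0 0 0; 1 0.005 -0.020 0.010 0 0 0; 1 0.006 -0.025 0.013 0 0 0; 1 0.006 -0.027 0.013 0 0 0; 1 0.006 -0.027 0.013 0 0 0; 1 0.006 -0.027 0.013 0 0 0")

```text
time_s: 7.6
eef_pos: [0.4535, -0.0633, 0.4114]
eef_rot: [0.003, -0.009, 0.966, -0.258]
wrist_force: [-0.1, 0.3, -3.2]
opening: 0.107
grasp_force: 58.5
```

```bash
python3 - <<'E'
from h import *
c=snap('wrist','w4'); o=c['obs']; 
p,Rt=mpose([.456,-.205,.067],.018,.09); print(o['time_s'],o['eef_pos'],o['q'].round(2),o['grasp_force'],delta(o,p,Rt))
snap('side','side1')
E
```

```text
7.6 [ 0.4535075  -0.06332473  0.41143875] [-0.08 -0.17  1.73 -0.52  1.53 -1.66] 58.52318286895752 (array([-0.0003,  0.0494,  0.0862]), array([ 0.07,  0.02, -0.03]))
```

View pics/w4.png

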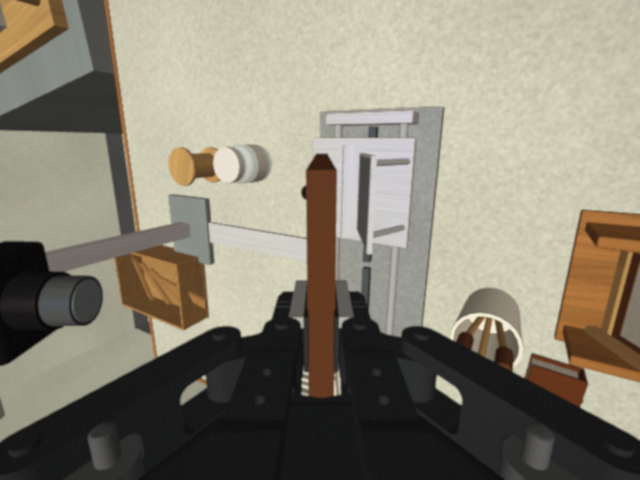

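Wrist view: the mount is over the stand, with the backboard edge-on at (365, 155–252), the ledge and lip at (347, 148–242), and the knob partly hidden at (305, 192). I'll take the easel's x extent and plane from this cloud.

```bash
python3 - <<'E'
from h import *
for fn in('w4','top0'):
    c=load(fn); W=cloud(c); O=np.array([.456,-.205,.067]); E=R.from_euler('z',.018).as_matrix()@np.array([[1,0,0],[0,.866,.5],[0,-.5,.866]])
    L=(W-O)@E; x,y,z=[L[...,i] for i in range(3)]
    far=np.abs(x)<.09
    def rep(n,m):
        P=L[m]; print(fn,n,m.sum(),(np.percentile(P,[2,50,98],axis=0)*1000).round(1).tolist() if len(P) else '')
    rep('bb top',far&(z>.105)&(z<.122)&(y>-.01)&(y<.025))
    rep('bb mid',far&(z>.03)&(z<.1)&(y>-.005)&(y<.03))
    rep('ledge/lip',far&(z>-.015)&(z<.016)&(y>-.03)&(y<-.002))
    G=(W-O)@R.from_euler('z',.018).as_matrix()
    P=G[(abs(G[...,2]+.011)<.006)&(abs(G[...,0])<.1)&(abs(G[...,1])<.12)]; print('plate',(np.percentile(P,[1,50,99],axis=0)*1000).round(1).tolist())
    P=G[(abs(G[...,2]-.041)<.006)&(abs(G[...,0])<.03)&(abs(G[...,1]+.055)<.02)]; print('knob',len(P),(np.percentile(P,[5,50,95],axis=0)*1000).round(1).tolist() if len(P) else '')
    a=(G[...,2]>.03)
E
```

```text
w4 bb top 677 [[-55.5, 1.7, 105.7], [-7.0, 4.7, 113.1], [49.8, 8.5, 115.1]]
w4 bb mid 774 [[-56.8, 1.4, 32.8], [-7.8, 2.1, 65.7], [48.1, 28.5, 98.7]]
w4 ledge/lip 1219 [[-66.4, -20.9, -4.6], [-5.9, -11.5, -1.1], [59.2, -2.4, 11.8]]
plate [[-77.1, -73.8, -15.0], [-20.3, 41.3, -11.1], [70.4, 74.7, -8.8]]
knob 60 [[-12.2, -67.0, 39.7], [-3.8, -62.8, 41.0], [4.7, -59.4, 42.2]]
top0 bb top 135 [[-53.2, 1.4, 105.3], [0.2, 6.5, 111.8], [51.4, 12.4, 119.5]]
top0 bb mid 361 [[-54.4, -0.0, 30.4], [-1.8, 4.5, 66.9], [52.4, 7.8, 98.5]]
top0 ledge/lip 249 [[-66.3, -21.2, -14.1], [-2.0, -15.2, 2.5], [66.8, -2.3, 14.4]]
plate [[-99.9, -76.0, -16.9], [-7.6, -28.7, -10.8], [73.4, 77.1, -5.2]]
knob 31 [[-7.9, -64.9, 36.1], [-0.4, -55.3, 40.8], [7.2, -45.3, 43.7]]
```

```bash
python3 - <<'E'
from h import *
o=load('w4')['obs']
for up in(.09,.03):
    p,Rt=mpose([.4525,-.2075,.067],.018,up,-.004); print(p,delta(o,p,Rt))
E
```

```text
[ 0.45041542 -0.06947926  0.31408519] (array([0.0033, 0.0433, 0.0874]), array([ 0.07,  0.02, -0.03]))
[ 0.45095539 -0.0994744   0.26212367] (array([0.0033, 0.0432, 0.1474]), array([ 0.07,  0.02, -0.03]))
```

Call:
servo_tool(series="1 0.000 0.003 0.006 0 0 0; 1 0.001 0.010 0.020 0 0 0; 1 0.002 0.018 0.036 0 0 0; 1 0.003 0.026 0.053 0 0 0; 1 0.003 0.034 0.070 0 0 0; 1 0.003 0.041 0.085 0 0 0; 1 0.003 0.043 0.100 0 0 0; 1 0.003 0.043 0.115 0 0 0; 1 0.003 0.043 0.128 0 0 0; 1 0.003 0.043 0.135 0 0 0; 1 0.003 0.043 0.137 0 0 0; 1 0.003 0.043 0.137 0 0 0")

```text
time_s: 8.7
eef_pos: [0.4509, -0.0949, 0.2709]
eef_rot: [0.002, -0.008, 0.966, -0.258]
wrist_force: [-0.0, 0.2, -2.7]
opening: 0.104
grasp_force: 58.5
```

```bash
python3 - <<'E'
from h import *
c=snap('wrist','w5'); o=c['obs']; O=np.array([.4525,-.2075,.067]); print(o['time_s'],o['eef_pos'],o['wrist_force'])
for up in(.04,.02,.0):
    p,Rt=mpose(O,.018,up,-.004); print(up,delta(o,p,Rt))
W=cloud(c); E=R.from_euler('z',.018).as_matrix()@np.array([[1,0,0],[0,.866,.5],[0,-.5,.866]])
L=(W-O)@E; x,y,z=[L[...,i] for i in range(3)]; far=np.abs(x)<.09
def rep(n,m):
    P=L[m]; print(n,m.sum(),(np.percentile(P,[2,50,98],axis=0)*1000).round(1).tolist() if len(P) else '')
rep('bb top',far&(z>.105)&(z<.122)&(y>-.001)&(y<.025))
rep('ledge/lip',far&(z>-.015)&(z<.016)&(y>-.03)&(y<-.002))
rep('lip top',far&(z>.008)&(z<.016)&(y>-.03)&(y<-.009))
rep('mount front',far&(z>.06)&(z<.2)&(y>-.02)&(y<.003))
s=snap('side','side2')
i=cv2.resize(c['img'][60:330,180:540],(533,400),interpolation=cv2.INTER_CUBIC); j=cv2.resize(s['img'][200:300,260:400],(266,190),interpolation=cv2.INTER_CUBIC)
q=np.zeros((400,799,3),np.uint8); q[:,:533]=i; q[:190,533:]=j; cv2.imwrite('pics/z5.png',q[:,:,::-1])
E
```

```text
8.7 [ 0.45093514 -0.094873    0.27086274] [-0.01703477  0.22466177 -2.74802069]
0.04 (array([ 0.0001,  0.0004, -0.0001]), array([ 0.06, -0.04, -0.02]))
0.02 (array([0.    , 0.0004, 0.0199]), array([ 0.06, -0.04, -0.02]))
0.0 (array([0.    , 0.0003, 0.0399]), array([ 0.06, -0.04, -0.02]))
bb top 909 [[-53.1, 5.3, 113.2], [-17.3, 8.0, 114.8], [26.7, 10.8, 116.2]]
ledge/lip 131 [[-70.6, -17.5, -14.9], [-61.2, -12.8, 4.6], [-51.4, -2.8, 13.0]]
lip top 65 [[-64.0, -17.5, 10.7], [-58.4, -15.6, 11.9], [-50.8, -13.6, 13.1]]
mount front 157 [[-60.8, -10.0, 73.1], [-60.3, -5.2, 162.7], [-60.1, -0.4, 194.1]]
```

View pics/z5.png

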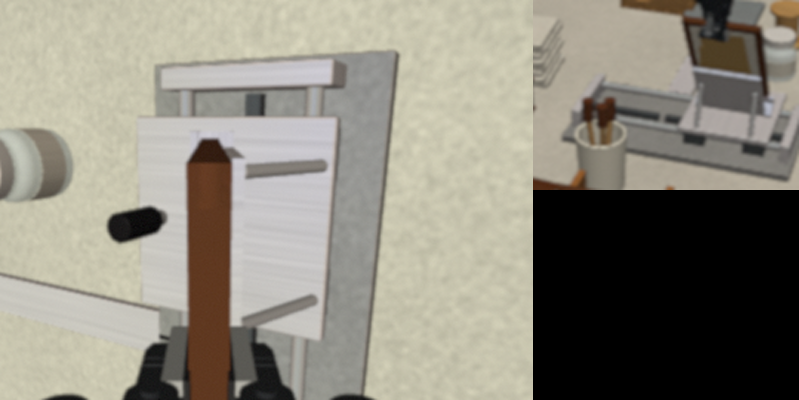

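The mount is centred over the ledge and in line with the channel between lip and backboard (measured lip at −13.6, backboard face at +5.3, mount −10…0 mm). Lowering it now.

Call:
servo_tool(series="1 0 0 0.003 0 0 0; 1 0 0 0.008 0 0 0; 1 0 0 0.014 0 0 0; 1 0 0 0.020 0 0 0; 1 0 0 0.025 0 0 0; 1 0 0 0.029 0 0 0; 1 0 0 0.032 0 0 0; 1 0 0 0.034 0 0 0; 1 0 0 0.035 0 0 0; 1 0 0 0.036 0 0 0; 1 0 0 0.0365 0 0 0; 1 0 0 0.0365 0 0 0")

```text
time_s: 9.8
eef_pos: [0.4516, -0.1132, 0.2398]
eef_rot: [0.003, -0.008, 0.966, -0.258]
wrist_force: [0.5, 0.1, -2.6]
opening: 0.106
grasp_force: 58.6
```

Call:
servo_tool(series="1 0 0.001 0 0 0 0; 1 0 0.002 0 0 0 0; 1 0 0.003 0 0 0 0; 1 0 0.0035 0 0 0 0; 1 0 0.004 0 0 0 0; 1 0 0.004 0 0 0 0")

```text
time_s: 10.3
eef_pos: [0.4514, -0.1096, 0.2377]
eef_rot: [0.003, -0.008, 0.966, -0.258]
wrist_force: [0.9, 0.2, -2.3]
opening: 0.107
grasp_force: 58.6
```

Call:
servo_tool(series="1 0 0.0005 0 0 0 0; 1 0 0.001 0 0 0 0; 1 0 0.001 0 0 0 0")

```text
time_s: 10.55
eef_pos: [0.4514, -0.1089, 0.2373]
eef_rot: [0.003, -0.008, 0.966, -0.259]
wrist_force: [0.5, -0.6, -2.4]
opening: 0.11
grasp_force: 58.6
```

Call:
servo_tool(series="1 0 0 0.0005 0 0 0; 1 0 0 0.001 0 0 0; 1 0 0 0.0015 0 0 0; 1 0 0 0.002 0 0 0; 1 0 0 0.0025 0 0 0; 1 0 0 0.0025 0 0 0")

```text
time_s: 11.05
eef_pos: [0.4514, -0.1102, 0.235]
eef_rot: [0.003, -0.008, 0.966, -0.258]
wrist_force: [0.9, -0.1, -2.3]
opening: 0.105
grasp_force: 58.5
```

Call:
servo_tool(series="1 0 0 0.0005 0 0 0; 1 0 0 0.001 0 0 0; 1 0 0 0.0013 0 0 0; 1 0 0 0.0013 0 0 0")

```text
time_s: 11.38
eef_pos: [0.4518, -0.1106, 0.2348]
eef_rot: [0.003, -0.008, 0.966, -0.258]
wrist_force: [-0.6, 3.8, 4.6]
opening: 0.107
grasp_force: 59.9
```

Call:
servo_tool(series="1 0 0.0005 0 0 0 0; 1 0 0.001 0 0 0 0; 1 0 0.001 0 0 0 0")

```text
time_s: 11.63
eef_pos: [0.4519, -0.11, 0.2345]
eef_rot: [0.003, -0.008, 0.966, -0.259]
wrist_force: [-1.9, 2.3, 5.8]
opening: 0.105
grasp_force: 59.9
```

Call:
servo_tool(series="1 0 0.0005 0 0 0 0; 1 0 0.001 0 0 0 0; 1 0 0.001 0 0 0 0")

```text
time_s: 11.88
eef_pos: [0.4519, -0.1097, 0.2343]
eef_rot: [0.003, -0.008, 0.966, -0.259]
wrist_force: [-1.9, 0.3, 7.1]
opening: 0.104
grasp_force: 59.8
```

```bash
python3 - <<'E'
from h import *
c=snap('wrist','w6'); o=c['obs']; print(o['wrist_force'],o['torque'],o['eef_pos'])
O=np.array([.4525,-.2075,.067]);W=cloud(c); E=R.from_euler('z',.018).as_matrix()@np.array([[1,0,0],[0,.866,.5],[0,-.5,.866]])
L=(W-O)@E; x,y,z=[L[...,i] for i in range(3)]
for n,m in dict(bb=(abs(x+.054)<.006)&(z>.09)&(z<.12)&(y>.003)&(y<.025), mount=(abs(x+.06)<.003)&(z>.1)&(z<.19)&(y>-.02)&(y<.015),plate=(abs((W[...,2]-.056))<.004)&(x<-.05)&(x>-.1)).items(): print(n,m.sum(),(np.percentile(L[m],[2,50,98],axis=0)*1000).round(1).tolist() if m.sum() else '')
E
```

```text
[-1.85220187  0.28174913  7.05506254] [-0.36829549  0.26951484 -0.33411487] [ 0.45187438 -0.1096925   0.23434567]
bb 57 [[-59.8, 3.5, 90.7], [-51.9, 9.7, 114.7], [-48.1, 10.9, 116.2]]
mount 247 [[-59.8, -4.6, 102.1], [-59.5, 0.1, 163.7], [-59.3, 5.0, 189.2]]
plate 3821 [[-73.9, -177.5, -115.0], [-63.3, 24.4, 0.9], [-50.6, 72.2, 28.1]]
```

The mount is seated: about 7 N on the ledge, and its back face at y = 5.0 mm against the backboard. I'll release it gently, then retreat along the groove direction.

Call:
servo_tool(series="1 0 -0.0003 -0.0007 0 0 0; 1 0 -0.0003 -0.0007 0 0 0; 0.75 0 -0.0003 -0.0007 0 0 0; 0.6 0 -0.0003 -0.0007 0 0 0; 0.45 0 -0.0003 -0.0007 0 0 0; 0.3 0 -0.0003 -0.0007 0 0 0; 0.1 0 -0.0003 -0.0007 0 0 0; 0.1 0 -0.0003 -0.0007 0 0 0; 0.1 0 -0.0003 -0.0007 0 0 0; 0.1 0 -0.0003 -0.0007 0 0 0")

```text
time_s: 12.77
eef_pos: [0.4514, -0.1088, 0.2337]
eef_rot: [0.003, -0.008, 0.966, -0.258]
wrist_force: [-0.0, -0.7, 0.0]
opening: 0.448
grasp_force: 0.0
```

Call:
servo_tool(series="0.1 0 0 -0.003 0 0 0; 0.1 0 0 -0.010 0 0 0; 0.1 0 0 -0.020 0 0 0; 0.1 0 0 -0.032 0 0 0; 0.1 0 0 -0.045 0 0 0; 0.1 0 0 -0.060 0 0 0; 0.1 0 0 -0.075 0 0 0; 0.1 0 0 -0.090 0 0 0; 0.1 0 0 -0.100 0 0 0; 0.1 0 0 -0.107 0 0 0; 0.1 0 0 -0.11 0 0 0; 0.1 0 0 -0.11 0 0 0")

```text
time_s: 13.77
eef_pos: [0.4506, -0.0537, 0.3296]
eef_rot: [0.003, -0.008, 0.966, -0.258]
wrist_force: [0.6, -0.4, -0.5]
opening: 0.449
grasp_force: 0.0
```

```bash
python3 - <<'E'
from h import *
c=snap('wrist','w7'); o=c['obs']; print(o['time_s'],o['eef_pos'],o['wrist_force'],o['q'].round(2))
O=np.array([.4525,-.2075,.067]);W=cloud(c); E=R.from_euler('z',.018).as_matrix()@np.array([[1,0,0],[0,.866,.5],[0,-.5,.866]])
L=(W-O)@E; x,y,z=[L[...,i] for i in range(3)]
for n,m in dict(bb=(abs(x)<.06)&(z>.11)&(z<.12)&(y>.005)&(y<.025), top=(abs(x)<.07)&(z>.19)&(z<.21)&(y>-.02)&(y<.02),knob=(abs(x)<.03)&(abs(W[...,2]-.108)<.005)&(W[...,1]<-.245)&(W[...,1]>-.29)).items(): print(n,m.sum(),(np.percentile(L[m],[2,50,98],axis=0)*1000).round(1).tolist() if m.sum() else '', (np.percentile(W[m],[2,98],axis=0).mean(0)).round(4))
s=snap('side','side3')
i=cv2.resize(c['img'],(480,360)); j=cv2.resize(s['img'][190:300,290:410],(310,284),interpolation=cv2.INTER_CUBIC)
q=np.zeros((360,800,3),np.uint8); q[:,:480]=i; q[:284,485:795]=j; cv2.imwrite('pics/z7.png',q[:,:,::-1])
E
```

```text
13.7667 [ 0.45059404 -0.05368962  0.32963652] [ 0.55404127 -0.3661011  -0.49902035] [-0.06 -0.12  1.85 -0.53  1.4  -1.56]
bb 437 [[-51.6, 6.9, 113.3], [-3.0, 8.8, 114.8], [54.3, 10.9, 116.2]] [ 0.4527 -0.1424  0.1619]
top 2494 [[-57.8, -4.5, 198.3], [-6.2, 0.4, 199.7], [57.8, 5.1, 201.1]] [ 0.4507 -0.1075  0.2398]
knob 221 [[-10.2, -76.1, 2.9], [-1.0, -66.2, 8.6], [8.9, -57.3, 12.7]] [ 0.4528 -0.262   0.1063]
```

View pics/z7.png

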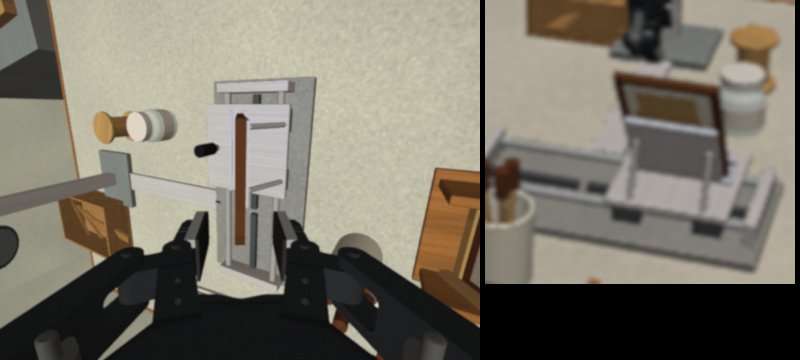

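The mount stands centred (x ±57.8 mm, y −4.5…5.1) with its top at 200 mm, leaning on the backboard. The knob is at (205, 150) in the reduced wrist view. Next: knob approach and travel to the stop line.

```bash
cat >> h.py <<'E'
def ray(c,u,v,z):
    f=240/np.tan(np.radians(c['fovy'])/2); E=np.array(c['extrinsics']); d=E[:3,:3]@np.array([(u-c['cx'])/f,(v-c['cy'])/f,1]); p=E[:3,3]; return p+d*(z-p[2])/d[2]
E
python3 - <<'E'
from h import *
t=load('top0'); print('top: line',ray(t,398.5,239.1,.012).round(4),'pointer',ray(t,400.5,273.9,.052).round(4),'knob',ray(t,393,276.8,.108).round(4))
c=load('w7'); o=c['obs']; W=cloud(c)
m=(abs(W[...,2]-.012)<.008)&(W[...,1]<-.11)&(W[...,1]>-.31)&(W[...,0]>.3)&(W[...,0]<.75); print('base z',np.percentile(W[m],[1,50,99],axis=0).round(4))
cr=cv2.resize(c['img'][100:400,240:420],(480,800)[:2] if 0 else (360,600),interpolation=cv2.INTER_CUBIC)
g=cv2.resize(t['img'][225:290,380:412],(295,600),interpolation=cv2.INTER_CUBIC)
cv2.imwrite('pics/z8.png',np.hstack([cr,g])[:,:,::-1])
# knob approach, tool down with tool y along stand x
yaw=.018
for s in(1,-1):
    Rt=R.from_euler('z',yaw).as_matrix()@np.array([[0,s,0],[s,0,0],[0,0,-1]]).T
    for z in(.33,.2,.099): print(s,z,delta(o,[.453,-.262,z],Rt))
E
```

```text
top: line [ 0.5788 -0.2877  0.012 ] pointer [ 0.466  -0.2885  0.052 ] knob [ 0.4541 -0.2577  0.108 ]
base z [[ 0.3374 -0.3021  0.0106]
 [ 0.5361 -0.1722  0.014 ]
 [ 0.7068 -0.1106  0.0184]]
1 0.33 (array([ 0.0013, -0.1807,  0.1037]), array([-23.41,  23.55,  87.73]))
1 0.2 (array([ 0.0015, -0.1158,  0.2163]), array([-23.41,  23.55,  87.73]))
1 0.099 (array([ 0.0017, -0.0653,  0.3038]), array([-23.41,  23.55,  87.73]))
-1 0.33 (array([ 0.0013, -0.1807,  0.1037]), array([-23.55, -23.41, -87.78]))
-1 0.2 (array([ 0.0015, -0.1158,  0.2163]), array([-23.55, -23.41, -87.78]))
-1 0.099 (array([ 0.0017, -0.0653,  0.3038]), array([-23.55, -23.41, -87.78]))
```

View pics/z8.png

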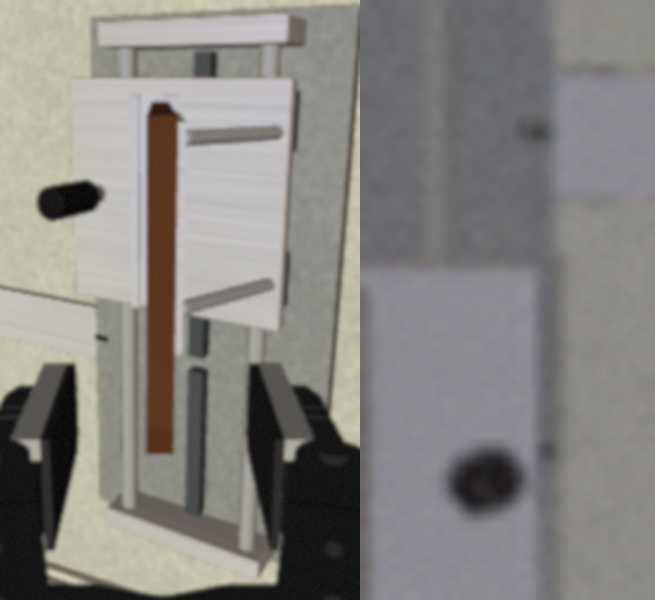

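Left (wrist): index line at crop (100, 338), i.e. px (290, 269), with the carriage still near the robot. Right (top): the camera-stop line at (535, 130) and the loading line at (547, 450), with the knob (485, 481) short of it, so the joint starts near 0.005.

```bash
python3 - <<'E'
from h import *
c=load('w7'); t=load('top0'); W=cloud(c)
for z in(.01,.014): print(ray(c,290,269,z).round(4),ray(t,400.3,273.75,z).round(4),ray(t,399,239.1,z).round(4))
print(W[266:272,288:294:2].reshape(-1,3).round(3)[:8].tolist())
E
```

```text
[ 0.58   -0.2943  0.01  ] [ 0.4685 -0.294   0.01  ] [ 0.5791 -0.2896  0.01  ]
[ 0.5781 -0.2915  0.014 ] [ 0.4683 -0.2934  0.014 ] [ 0.5787 -0.289   0.014 ]
[[0.574, -0.296, 0.013], [0.573, -0.291, 0.014], [0.572, -0.287, 0.015], [0.575, -0.295, 0.014], [0.575, -0.291, 0.014], [0.574, -0.287, 0.014], [0.576, -0.294, 0.016], [0.575, -0.29, 0.016]]
```

```bash
python3 - <<'E'
from h import *
o=load('w7')['obs']; Rt=R.from_euler('z',.018).as_matrix()@np.diag([-1.,1,-1])
for z in(.335,.2): print(z,delta(o,[.453,-.262,z],Rt))
E
```

```text
0.335 (array([ 0.0013, -0.1832,  0.0994]), array([-29.95,   0.09,  -0.03]))
0.2 (array([ 0.0015, -0.1158,  0.2163]), array([-29.95,   0.09,  -0.03]))
```

Call:
servo_tool(series="0.1 0 -0.006 0.000 0 0 0; 0.1 0 -0.020 0.007 -2 0 0; 0.1 0 -0.040 0.018 -6 0 0; 0.1 0 -0.062 0.031 -10 0 0; 0.1 0 -0.084 0.044 -14 0 0; 0.1 0.001 -0.106 0.056 -18 0 0; 0.1 0.001 -0.128 0.069 -22 0 0; 0.1 0.001 -0.150 0.081 -26 0 0; 0.1 0.001 -0.168 0.091 -29 0 0; 0.1 0.001 -0.180 0.098 -30 0 0; 0.1 0.001 -0.183 0.099 -30 0 0; 0.1 0.001 -0.183 0.099 -30 0 0")

```text
time_s: 14.87
eef_pos: [0.4523, -0.2636, 0.3339]
eef_rot: [-0.0, -0.007, 1.0, 0.001]
wrist_force: [0.4, 0.4, 0.5]
opening: 0.447
grasp_force: 0.0
```

Call:
servo_tool(series="0.1 0 0 0.006 0 0 0; 0.1 0 0 0.020 0 0 0; 0.1 0 0 0.040 0 0 0; 0.1 0 0 0.060 0 0 0; 0.1 0 0 0.080 0 0 0; 0.1 0 0 0.100 0 0 0; 0.1 0 0 0.115 0 0 0; 0.1 0 0 0.125 0 0 0; 0.1 0 0 0.130 0 0 0; 0.1 0 0 0.130 0 0 0")

```text
time_s: 15.7
eef_pos: [0.4528, -0.2606, 0.2036]
eef_rot: [-0.0, -0.009, 1.0, 0.001]
wrist_force: [-0.4, -0.4, 0.2]
opening: 0.449
grasp_force: 0.0
```

```bash
python3 - <<'E'
from h import *
c=snap('wrist','w9'); o=c['obs']; print(o['time_s'],o['eef_pos'],o['q'].round(2),o['opening'])
W=cloud(c); w,x,y,z=o['eef_rot']; L=(W-o['eef_pos'])@R.from_quat([x,y,z,w]).as_matrix()
m=(abs(W[...,2]-.107)<.004)&(abs(L[...,0])<.03)&(abs(L[...,1])<.03); print(m.sum(),np.percentile(L[m],[2,50,98],axis=0).round(4),W[m].mean(0).round(4))
E
```

```text
15.7 [ 0.45281815 -0.2606228   0.20364597] [-0.75  0.12  1.79  0.    1.24 -2.34] 0.4487570420506886
821 [[-0.0097 -0.0118  0.0948]
 [ 0.0002 -0.0025  0.096 ]
 [ 0.0094  0.0071  0.0995]] [ 0.4526 -0.2629  0.1075]
```

View pics/w9.png

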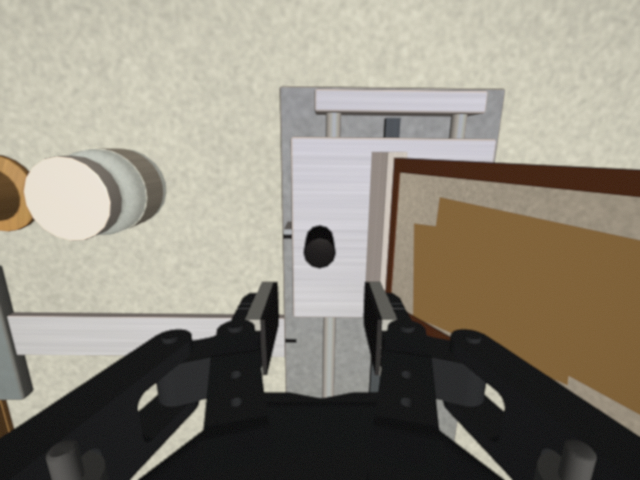

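```bash
python3 - <<'E'
from h import *
c=load('w9')
for n,(u,v) in dict(load=(288,237),stop=(291,341)).items(): print(n,ray(c,u,v,.012).round(4))
for z in(.012,.03,.05): print('pointer',z,ray(c,288,230,z).round(4))
E
```

```text
load [ 0.4689 -0.2922  0.012 ]
stop [ 0.5797 -0.2899  0.012 ]
pointer 0.012 [ 0.4621 -0.2921  0.012 ]
pointer 0.03 [ 0.4576 -0.2904  0.03  ]
pointer 0.05 [ 0.4526 -0.2886  0.05  ]
```

Wrist view: knob top at (320, 252), midway between the pads; pointer at (288, 230), loading line at (288, 237) and camera-stop line at (291, 341). The travel needed is about 126 mm. I'll descend onto the knob and grip it.

Call:
servo_tool(series="0.1 0 -0.0024 0.008 0 0 0; 0.1 0 -0.0024 0.022 0 0 0; 0.1 0 -0.0024 0.040 0 0 0; 0.1 0 -0.0024 0.058 0 0 0; 0.1 0 -0.0024 0.074 0 0 0; 0.1 0 -0.0024 0.088 0 0 0; 0.1 0 -0.0024 0.098 0 0 0; 0.1 0 -0.0024 0.104 0 0 0; 0.1 0 -0.0024 0.105 0 0 0; 0.1 0 -0.0024 0.105 0 0 0")

```text
time_s: 16.58
eef_pos: [0.4534, -0.2644, 0.0998]
eef_rot: [0.0, -0.009, 1.0, 0.0]
wrist_force: [0.4, -0.6, 0.4]
opening: 0.452
grasp_force: 0.0
```

Call:
servo_tool(series="0.2 0 0 0 0 0 0; 0.3 0 0 0 0 0 0; 0.4 0 0 0 0 0 0; 0.5 0 0 0 0 0 0; 0.6 0 0 0 0 0 0; 0.8 0 0 0 0 0 0; 1 0 0 0 0 0 0; 1 0 0 0 0 0 0; 1 0 0 0 0 0 0")

```text
time_s: 17.33
eef_pos: [0.4536, -0.2615, 0.1006]
eef_rot: [0.0, -0.009, 1.0, 0.003]
wrist_force: [-0.6, 12.9, 9.8]
opening: 0.238
grasp_force: 58.2
```

Call:
servo_tool(series="1 0 0.001 -0.0005 0 0 0; 1 0 0.002 -0.001 0 0 0; 1 0 0.002 -0.001 0 0 0; 1 -0.0005 0.002 -0.001 0 0 0; 1 -0.0015 0.002 -0.001 0 0 0; 1 -0.003 0.002 -0.001 0 0 0; 1 -0.005 0.002 -0.001 0 0 0; 1 -0.0075 0.002 -0.001 0 0 0; 1 -0.010 0.002 -0.001 0 0 0; 1 -0.0125 0.002 -0.001 0 0 0; 1 -0.015 0.002 -0.001 0 0 0; 1 -0.0175 0.002 -0.001 0 0 0")

```text
time_s: 18.33
eef_pos: [0.468, -0.2612, 0.1006]
eef_rot: [-0.003, -0.009, 1.0, 0.002]
wrist_force: [-21.1, 4.1, 14.7]
opening: 0.239
grasp_force: 61.6
```

Call:
servo_tool(series="1 -0.0025 0 0 0 0 0; 1 -0.005 0 0 0 0 0; 1 -0.0075 0 0 0 0 0; 1 -0.0105 0 0 0 0 0; 1 -0.0135 0 0 0 0 0; 1 -0.017 0 0 0 0 0; 1 -0.0205 0 0 0 0 0; 1 -0.024 0 0 0 0 0; 1 -0.0275 0 0 0 0 0; 1 -0.031 0 0 0 0 0; 1 -0.0345 0 0 0 0 0; 1 -0.038 0 0 0 0 0")

```text
time_s: 19.33
eef_pos: [0.5073, -0.261, 0.1007]
eef_rot: [-0.002, -0.009, 1.0, 0.001]
wrist_force: [-6.4, 3.7, 4.2]
opening: 0.241
grasp_force: 60.4
```

Call:
servo_tool(series="1 -0.0035 0 0 0 0 0; 1 -0.007 0 0 0 0 0; 1 -0.0105 0 0 0 0 0; 1 -0.014 0 0 0 0 0; 1 -0.0175 0 0 0 0 0; 1 -0.021 0 0 0 0 0; 1 -0.0245 0 0 0 0 0; 1 -0.028 0 0 0 0 0; 1 -0.0315 0 0 0 0 0; 1 -0.035 0 0 0 0 0; 1 -0.038 0 0 0 0 0; 1 -0.041 0 0 0 0 0")

```text
time_s: 20.33
eef_pos: [0.5483, -0.2607, 0.1007]
eef_rot: [-0.001, -0.009, 1.0, 0.001]
wrist_force: [-5.5, 3.0, 4.1]
opening: 0.24
grasp_force: 60.3
```

Call:
servo_tool(series="1 -0.003 0 0 0 0 0; 1 -0.006 0 0 0 0 0; 1 -0.009 0 0 0 0 0; 1 -0.0115 0 0 0 0 0; 1 -0.014 0 0 0 0 0; 1 -0.0165 0 0 0 0 0; 1 -0.0185 0 0 0 0 0; 1 -0.0205 0 0 0 0 0; 1 -0.0225 0 0 0 0 0; 1 -0.024 0 0 0 0 0; 1 -0.025 0 0 0 0 0; 1 -0.025 0 0 0 0 0")

```text
time_s: 21.33
eef_pos: [0.575, -0.2604, 0.1007]
eef_rot: [0.001, -0.009, 1.0, 0.0]
wrist_force: [1.4, 0.8, -2.4]
opening: 0.24
grasp_force: 59.7
```

Call:
servo_tool(series="1 -0.001 0 0 0 0 0; 1 -0.0015 0 0 0 0 0; 1 -0.0015 0 0 0 0 0")

```text
time_s: 21.58
eef_pos: [0.5765, -0.2604, 0.1007]
eef_rot: [0.001, -0.009, 1.0, 0.0]
wrist_force: [0.4, -1.9, -2.7]
opening: 0.242
grasp_force: 59.7
```

Call:
servo_tool(series="1 -0.001 0 0 0 0 0; 1 -0.0015 0 0 0 0 0; 1 -0.0015 0 0 0 0 0")

```text
time_s: 21.83
eef_pos: [0.5772, -0.2604, 0.1007]
eef_rot: [-0.0, -0.009, 1.0, 0.0]
wrist_force: [-4.8, -2.3, 0.5]
opening: 0.239
grasp_force: 59.9
```

```bash
python3 - <<'E'
from h import *
c=snap('wrist','w10'); o=c['obs']; print(o['time_s'],o['eef_pos'],o['wrist_force']); s=snap('side','side4')
i=cv2.resize(c['img'],(480,360)); j=cv2.resize(s['img'][190:300,290:410],(310,284),interpolation=cv2.INTER_CUBIC)
k=cv2.resize(c['img'][200:300,255:345],None,fx=1,fy=1)
q=np.zeros((360,800,3),np.uint8); q[:,:480]=i; q[:284,485:795]=j; cv2.imwrite('pics/z10.png',q[:,:,::-1])
E
```

```text
21.8333 [ 0.57720219 -0.26036096  0.10070827] [-4.78168265 -2.25527213  0.45806681]
```

Call:
servo_tool(series="1 0.0008 0.0004 0 0 0 0; 1 0.0008 0.0004 0 0 0 0; 0.7 0.0008 0.0004 0 0 0 0; 0.55 0.0008 0.0004 0 0 0 0; 0.4 0.0008 0.0004 0 0 0 0; 0.3 0.0008 0.0004 0 0 0 0; 0.2 0.0008 0.0004 0 0 0 0; 0.1 0.0008 0.0004 0 0 0 0; 0.1 0.0008 0.0004 0 0 0 0; 0.1 0.0008 0.0004 0 0 0 0; 0.1 0.0008 0.0004 0 0 0 0")

```text
time_s: 22.85
eef_pos: [0.577, -0.2595, 0.1008]
eef_rot: [0.0, -0.009, 1.0, 0.0]
wrist_force: [-0.4, 0.3, 0.1]
opening: 0.452
grasp_force: 0.0
```

Call:
servo_tool(series="0.1 0 0 -0.004 0 0 0; 0.1 0 0 -0.014 0 0 0; 0.1 0 0 -0.030 0 0 0; 0.1 0 0 -0.048 0 0 0; 0.1 0 0 -0.066 0 0 0; 0.1 0 0 -0.082 0 0 0; 0.1 0 0 -0.095 0 0 0; 0.1 0 0 -0.103 0 0 0; 0.1 0 0 -0.105 0 0 0; 0.1 0 0 -0.105 0 0 0")

```text
time_s: 23.68
eef_pos: [0.577, -0.2599, 0.2064]
eef_rot: [0.001, -0.009, 1.0, 0.0]
wrist_force: [0.2, -1.0, -0.6]
opening: 0.454
grasp_force: 0.0
```

```bash
python3 - <<'E'
from h import *
c=snap('wrist','w11'); o=c['obs']; print(o['time_s'],o['eef_pos'],o['wrist_force'])
W=cloud(c); w,x,y,z=o['eef_rot']; L=(W-o['eef_pos'])@R.from_quat([x,y,z,w]).as_matrix()
m=(abs(W[...,2]-.107)<.004)&(abs(L[...,0])<.03)&(abs(L[...,1])<.03); print(m.sum(),np.percentile(W[m],[2,50,98],axis=0).round(4))
O=np.array([.5775,-.2053,.067]); E=R.from_euler('z',.018).as_matrix()@np.array([[1,0,0],[0,.866,.5],[0,-.5,.866]])
D=(W-O)@E; X,Y,Z=[D[...,i] for i in range(3)]
for a,b in((.03,.08),(.08,.13),(.13,.19)):
    m=(abs(X)<.05)&(Z>a)&(Z<b)&(abs(Y)<.03); print('front face y',a,b,m.sum(),np.median(Y[m]).round(4) if m.any() else '')
t=snap('top','top2'); T=cloud(t); D=(T-O)@E; m=(abs(D[...,0])<.09)&(D[...,2]>.192)&(D[...,2]<.21)&(abs(D[...,1])<.02); print('top',m.sum(),(np.percentile(D[m],[2,50,98],axis=0)*1000).round(1).tolist() if m.any() else '')
i=c['img'][100:340,200:520]; i=cv2.resize(i,(480,360),interpolation=cv2.INTER_CUBIC); j=cv2.resize(t['img'][185:325,170:415],(315,180),interpolation=cv2.INTER_CUBIC); s=snap('side','side5')['img']; s=cv2.resize(s[190:390,230:410],(162,180),interpolation=cv2.INTER_AREA)
q=np.zeros((360,800,3),np.uint8); q[:,:480]=i; q[:180,485:]=j; q[180:,485:647]=s; cv2.imwrite('pics/z11.png',q[:,:,::-1])
E
```

```text
23.6833 [ 0.57698566 -0.25985612  0.20637954] [ 0.15304707 -0.97260505 -0.64930941]
788 [[ 0.5668 -0.2717  0.1043]
 [ 0.576  -0.2619  0.1076]
 [ 0.586  -0.2524  0.1091]]
front face y 0.03 0.08 9717 -0.0053
front face y 0.08 0.13 17485 -0.0049
front face y 0.13 0.19 13365 -0.0047
top 181 [[-56.7, -6.9, 192.4], [-0.5, -0.9, 199.1], [57.6, 7.0, 207.1]]
```

View pics/z11.png

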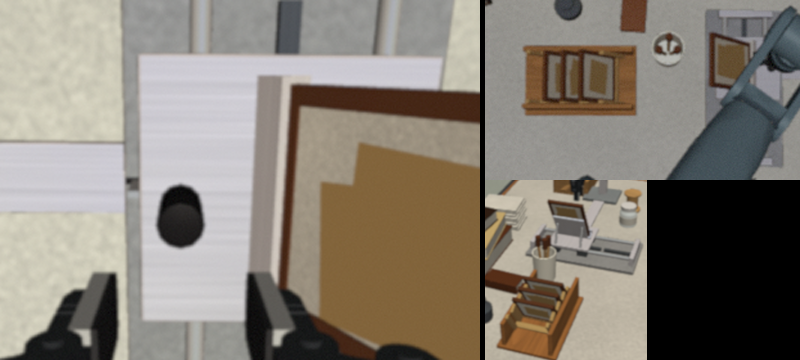

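The mount stands on the easel with its front face at y ≈ −5 mm over the full height. The rack still holds the other three, the pot is untouched, and the pointer is by the line at crop (132, 184). I'll check the alignment allowing for parallax.

```bash
python3 - <<'E'
from h import *
c=load('w11'); 
print('pred line',proj(c,[.579,-.2905,.012]),'pred pointer if x=.5765',proj(c,[.5768,-.2895,.05]), 'z.03',proj(c,[.5768,-.2895,.03]))
a=cv2.resize(c['img'][200:250,265:315],(500,500),interpolation=cv2.INTER_CUBIC)
b=cv2.resize(load('w9')['img'][210:260,265:315],(300,300),interpolation=cv2.INTER_CUBIC)
q=np.zeros((500,800,3),np.uint8); q[:,:500]=a; q[:300,500:]=b; cv2.imwrite('pics/z12.png',q[:,:,::-1])
E
```

```text
pred line [289.47157941 221.40758855] pred pointer if x=.5765 [286.59888684 228.83930881] z.03 [288.78217307 223.43451454]
```

View pics/z12.png

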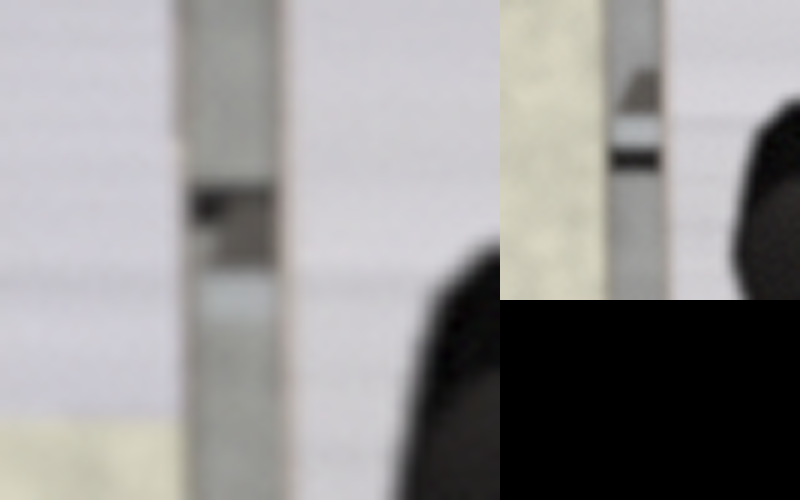

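The pointer meets the camera-stop line: the estimate is 0.129 m, and the draw-in force was felt at the notch. I'll rise clear and hand in.

Call:
servo_tool(series="0.1 0 0 -0.004 0 0 0; 0.1 0 0 -0.012 0 0 0; 0.1 0 0 -0.024 0 0 0; 0.1 0 0 -0.038 0 0 0; 0.1 0 0 -0.052 0 0 0; 0.1 0 0 -0.064 0 0 0; 0.1 0 0 -0.070 0 0 0; 0.1 0 0 -0.070 0 0 0; 0.1 0 0 -0.070 0 0 0; 0.1 0 0 -0.070 0 0 0; 0.1 0 0 -0.070 0 0 0")

```text
time_s: 24.75
eef_pos: [0.5763, -0.2595, 0.2745]
eef_rot: [-0.0, -0.009, 1.0, 0.001]
wrist_force: [-0.3, -0.8, -0.5]
opening: 0.449
grasp_force: 0.0
```

```bash
python3 - <<'E'
from h import *
c=snap('wrist','w12'); o=c['obs']; W=cloud(c); print(o['time_s'],o['wrist_force'],abs(o['dq']).max())
m=(abs(W[...,2]-.107)<.004)&(abs(W[...,0]-.577)<.02)&(abs(W[...,1]+.262)<.02); print(m.sum(),np.percentile(W[m],[2,50,98],axis=0).round(4))
from bench import ctrl
print(ctrl.hand_in())
E
```

```text
24.75 [-0.25399252 -0.75465198 -0.50880239] 0.002669550160320786
485 [[ 0.5669 -0.2715  0.1045]
 [ 0.5762 -0.262   0.1076]
 [ 0.5862 -0.2525  0.1092]]
the job is handed in; nothing more can be done
None
```

I stood the tall mount centred on the easel, leaning on the backboard, let go of it, then slid the carriage to the camera stop (joint measured at about 0.129 m, draw-in felt). I handed the job in at about 25 s with the arm clear; the hand-in gave no verdict.

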